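# Rock out the connecting rods and lay them up

### The job

Empty the blue parts tub into the drip pan: take it by its bar handle and rock it over on its front foot bar, without lifting that bar off the step, until every connecting rod has slid out, then stand it back upright in its place on the step. Lay all the rods flat in the layout tray, one to a compartment, each with its big end towards the red rail, and leave the other parts on the counter where they are.

Things in the scene. Friction and masses are not known exactly. Their poses are not given: they have to be found in the camera images.
- step: Fixed wooden step, 200 x 290 mm, rubber-topped, its top 85 mm above the counter. Origin on the counter under its centre; x points to its pouring edge, where the drip pan lies; z up. A steel stop angle along that edge stands 8 mm proud of the rubber, its inner face at x = +92 mm.
- tub: Heavy blue steel parts tub on the step, 2.2 to 3 kg plus contents. Origin: centre of its underside; z up, x towards its pouring front; y is its rocking axis (positive turn about y pours). 250 mm wide (y); inner floor 8 mm up, 138 x 238 mm; back wall 115 mm high at x = -83 mm; the front wall leans out 45 degrees from x = +66 mm at the floor to a lip at x = +138 mm, 78 mm up.
- tub_handle (a point): Middle of the tub's black bar handle: round bar 12 mm in diameter along the tub's y, clear over 130 mm, 45 mm behind the back wall; in the tub's frame x = -128 mm, z = 92 mm. It turns between gripping fingers, so it can be carried round the arc with the hand kept pointing down. Raising it takes about 9 to 15 N.
- tub_foot (a point): Middle of the tub's round steel foot bar (12 mm in diameter, along y), on which it rocks; tub frame x = +77 mm, z = 6 mm; 0 to 6 mm short of the stop angle. Rods slide out from about 65 degrees of rocking; 80 degrees empties it. It balances at about 75 to 80 degrees and falls forward past that unless held; its front wall comes to rest on the pan's apron at about 82 to 89 degrees.
- pan: Fixed dark steel drip pan in front of the step. Origin on the counter under the middle of its floor, x away from the step, z up. Flat floor 180 (x) x 270 mm (y), 3 mm above the counter; three sides flared out at 45 degrees to 24 mm high; on the step's side an apron, 305 mm wide with cheeks at its sides, rises from the floor at x = -90 mm at 39 degrees to 75 mm high at x = -180 mm, to lead poured parts in; all smooth and oily.
- tray: Fixed plywood layout tray, 152 (x) x 284 mm (y), floor 6 mm above the counter. Origin on the counter under its centre; x points to the red rail along one long side; z up. Ribs along x, 12 mm high above the floor, 4 mm thick, make five compartments, each 142 mm long (x) and 52 mm wide (y), their middles at y = -112, -56, 0, +56 and +112 mm; end rails 14 mm high.
- rod1_mid (a point): Middle of the beam of connecting rod 1 (may be absent), half-way up: flat aluminium rod, 124 mm long, 16 mm thick, 140 g; starts in the tub. x along it to the big end, z across its thickness (either face may be up). Beam 14 mm wide (y), 13 mm high (z), free from x = -30 to +26 mm; big end 42 mm across, centred at x = +47 mm; small end 26 mm across, at x = -43 mm.
- rod1_big (a point): Centre of the big end of connecting rod 1, half-way through its thickness.
- rod2_mid (a point): Middle of the beam of connecting rod 2 (may be absent), half-way up: flat aluminium rod, 124 mm long, 16 mm thick, 140 g; starts in the tub. x along it to the big end, z across its thickness (either face may be up). Beam 14 mm wide (y), 13 mm high (z), free from x = -30 to +26 mm; big end 42 mm across, centred at x = +47 mm; small end 26 mm across, at x = -43 mm.
- rod2_big (a point): Centre of the big end of connecting rod 2, half-way through its thickness.
- rod3_mid (a point): Middle of the beam of connecting rod 3 (may be absent), half-way up: flat aluminium rod, 124 mm long, 16 mm thick, 140 g; starts in the tub. x along it to the big end, z across its thickness (either face may be up). Beam 14 mm wide (y), 13 mm high (z), free from x = -30 to +26 mm; big end 42 mm across, centred at x = +47 mm; small end 26 mm across, at x = -43 mm.
- rod3_big (a point): Centre of the big end of connecting rod 3, half-way through its thickness.
- rod4_mid (a point): Middle of the beam of connecting rod 4 (may be absent), half-way up: flat aluminium rod, 124 mm long, 16 mm thick, 140 g; starts in the tub. x along it to the big end, z across its thickness (either face may be up). Beam 14 mm wide (y), 13 mm high (z), free from x = -30 to +26 mm; big end 42 mm across, centred at x = +47 mm; small end 26 mm across, at x = -43 mm.
- rod4_big (a point): Centre of the big end of connecting rod 4, half-way through its thickness.
- rod5_mid (a point): Middle of the beam of connecting rod 5 (may be absent), half-way up: flat aluminium rod, 124 mm long, 16 mm thick, 140 g; starts in the tub. x along it to the big end, z across its thickness (either face may be up). Beam 14 mm wide (y), 13 mm high (z), free from x = -30 to +26 mm; big end 42 mm across, centred at x = +47 mm; small end 26 mm across, at x = -43 mm.
- rod5_big (a point): Centre of the big end of connecting rod 5, half-way through its thickness.
- camshaft: Bystander: steel camshaft standing on its white nylon gear (64 mm across, 129 mm tall). Origin under its centre.
- crankshaft: Bystander: forged steel crankshaft lying on its two webs, about 215 mm long (x), 85 mm high. Origin under its middle.
- piston: Bystander: aluminium piston standing on its skirt, 66 mm across, 54 mm tall. Origin under its centre.
- float: Bystander: round brass carburetor float, 58 mm across, 20 mm high, with a hinge arm. Origin under its centre.
- screwdriver: Bystander: screwdriver 210 mm long lying on the counter along its x.

How it is judged:
By the outcome, as a careful person would: the job done as asked, in the order asked, and still so for the second after the job is handed in, with the robot touching nothing.
Of rod1, rod2, rod3, rod4, rod5 only 3 to 5 are there at a start; the rules pass over those that are not, and their reading is None.
At some moment in a run one of rod1, rod2, rod3, rod4, rod5 may be knocked a few centimetres aside while the robot is not near it.
Once in a run the grip may slacken for a moment while it holds something.
It also fails if it takes over 208 s, if anything falls off the work surface, if the arm or the gripper's body presses on something with over 40 N, if the wrist force passes 120 N, or if a joint passes its speed limit or range.

### The arm

A 6-joint arm with a two-finger parallel gripper is mounted at the origin on the work surface. World frame = base frame: x ahead of the robot, y to its left, z up, the work surface at z = 0. Lengths are in m, angles in rad, forces in N, time in s.
With the tool pointing down it reaches from about 0.275 to 0.85 m from the base axis. Payload 5.2 kg.
Tool frame: the origin (TCP) lies on the mounting face of the last link; the fingertips stand 173 mm ahead of it and the grasp point (between the pads) lies 155 mm ahead of it (arm.grip_point_offset is the z of the grasp point in the tool frame, in m); z points along the fingers, y is the line along which they close (so a half turn about z gives the same grasp; the last joint's range is limited). The gripper opens to 85 mm and grips with 20 to 120 N. Pads are 22 mm wide; open, the fingers measure 114 mm over their backs; the gripper's body (76 mm by 85 mm) begins 54 mm behind the grasp point. The pads swing forward as they close: fully open they stand 13 mm farther back than shut.
Start: joints at [1.04, 0.259, 1.535, -0, 1.348, -0.203], TCP at [0.177, 0.521, 0.405] pointing down, gripper open.
Joint ranges: [-3.14, 3.14], [-0.91, 2.08], [0.19, 2.58], [-1.22, 4.36], [0.22, 2.71], [-3.12, 3.12]. Speed limits (rad/s): [2.57, 2.57, 3.14, 3.14, 3.14, 3.14].

### API

Orientations are given as a unit quaternion [x, y, z, w].
In Python, from station import arm gives the robot as it stands. Calls block until the motion is done:
- arm.movep(position, orientation): joint-space move of the TCP to a pose.
- arm.move_l(position, vel=0.15, ori=None, stop_force=None): straight line of the TCP; ori=None keeps the orientation; vel is the mean speed in m/s. With stop_force (N) it stops when the force on the tool has changed by that much, and returns True; else False.
- arm.move_j(angles): joint-space move.
- arm.set_gripper(opening): opening from 0.0 (shut) to 1.0 (fully open); the grip force is fixed at half the most; returns when the fingers have stopped.
- arm.wait(seconds).
- arm.inverse_kinematics(position, orientation): joint angles nearest the present ones, or None.
- arm.state(): the state.
- arm.capture(name): name is "side" or "top"; returns (picture, depth): 480x640x3 uint8, red, green, blue; 480x640 float32, m along the optical axis (not along the pixel's ray), 0 where there is no reading.
- arm.camera_model(name): a dict with "camera_matrix" (3x3 intrinsics, pixels), "rvec" (rotation vector, rad) and "tvec" (3), from world to camera coordinates, as OpenCV has them. Camera axes: x right, y down, z forward; pixel columns grow to the right and rows downward; lengths in m; the calibration is good to about 2 mm. A picture is of the moment at which its call begins. camera_model takes no time and is no camera call.
A pose or a line that the arm cannot do raises arm.MotionError and nothing moves.
- arm.job_done(): hands the job in; it is judged then, once.
The state is a dict: "time_s": time; "q": joint angles; "joint_velocities": joint speeds; "tau": joint torques, N m; "ee_pos": TCP position; "tool_rot": TCP orientation; "contact_force": force on the tool from outside, world axes, zero at the start; "torque": the same for the moment, N m; "grip_width": opening from 0.0 (shut) to 1.0 (fully open); "finger_force": force on a finger pad.
Only numpy, scipy, OpenCV 4.12 (cv2) and the standard library are available. Lean on these libraries where they do the work, as an engineer would, in place of code of your own. Each camera call takes 0.05 s, during which the arm holds its last target. There are 200 camera calls.

## Working session

There is one attempt and no reset: what is moved stays moved. The work goes in short steps, each a Python script; the robot and the scene stay as the last script left them, time stands still between calls to the robot, and variables do not carry over. Pictures are saved under pics/ and viewed, at most 14 in all, crops included, and the job is handed in when it is done.

```bash
ls; mkdir -p pics; python3 - <<'E'
from station import arm
import cv2,numpy as np
for n in("top","side"):
    p,d=arm.capture(n); cv2.imwrite(f"pics/a_{n}.png",p[:,:,::-1]); np.savez(f"/tmp/a_{n}.npz",p=p,d=d)
    m=arm.camera_model(n); R=cv2.Rodrigues(np.array(m["rvec"],float))[0]; print(n,np.round(m["camera_matrix"],1).tolist(),(-R.T@np.array(m["tvec"]).ravel()).round(3),R.round(2).tolist())
s=arm.state();print(s["time_s"],s["tool_rot"],s["ee_pos"])
E
```

```text
pics
top [[457.1, 0.0, 314.8], [0.0, 457.1, 238.8], [0.0, 0.0, 1.0]] [ 0.458 -0.044  1.126] [[-0.02, -1.0, 0.0], [-1.0, 0.02, -0.08], [0.08, -0.0, -1.0]]
side [[519.4, 0.0, 315.0], [0.0, 519.4, 231.8], [0.0, 0.0, 1.0]] [ 0.299 -1.021  1.142] [[0.96, -0.27, -0.01], [-0.2, -0.69, -0.7], [0.18, 0.68, -0.71]]
0.1 [ 1.63147205e-01  9.86601385e-01 -7.83211478e-04 -2.89762794e-04] [0.17696333 0.5205591  0.40395312]
```

View pics/a_top.png

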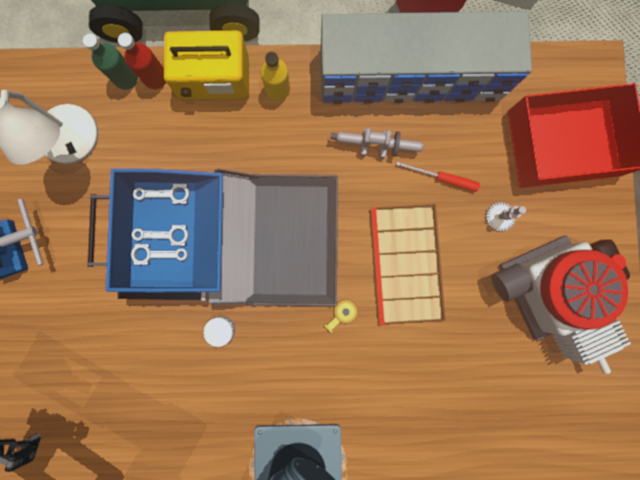

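View pics/a_side.png

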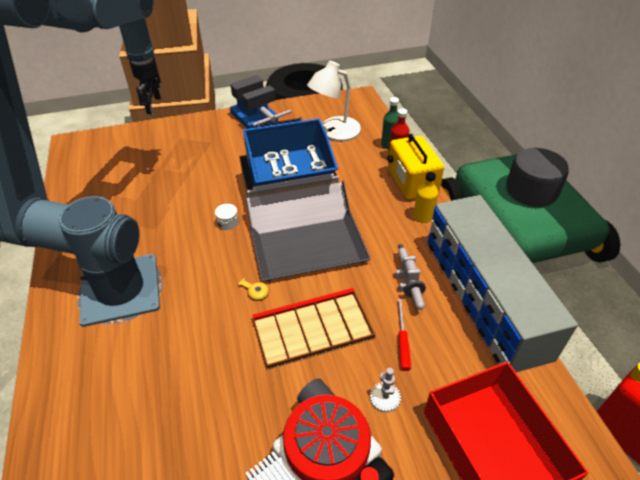

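```bash
cat > h.py <<'E'
from station import arm
import cv2,numpy as np
def cam(n):
    m=arm.camera_model(n);return np.array(m["camera_matrix"],float),cv2.Rodrigues(np.array(m["rvec"],float))[0],np.array(m["tvec"],float).ravel()
def cloud(n,d):
    K,R,t=cam(n);v,u=np.mgrid[:480,:640];P=np.dstack([(u-K[0,2])/K[0,0]*d,(v-K[1,2])/K[1,1]*d,d])
    return (P-t)@R
def ray(n,uv,z):
    K,R,t=cam(n);uv=np.atleast_2d(uv).astype(float);c=-R.T@t
    w=np.c_[(uv-K[:2,2])/K[0,0],np.ones(len(uv))]@R
    return c+w*((z-c[2])/w[:,2])[:,None]
def hsv(p): return cv2.cvtColor(np.ascontiguousarray(p),cv2.COLOR_RGB2HSV)
def rect(P): # min area rect, centre,size,angle
    return cv2.minAreaRect(P[:,:2].astype(np.float32)*1000)
E
python3 - <<'E'
from h import *
a=np.load('/tmp/a_top.npz');p,d=a['p'],a['d'];C=cloud("top",d);H=hsv(p);v,u=np.mgrid[:480,:640]
def box(x0,x1,y0,y1):return (u>=x0)&(u<x1)&(v>=y0)&(v<y1)
# handle
m=box(80,104,180,285)&(C[...,2]>.15)&(C[...,2]<.2);P=C[m];print("handle",m.sum(),P[:,2].mean(),rect(P))
m2=box(84,102,205,256)&(p.max(2)<60);ys,xs=np.nonzero(m2);print("dark",len(xs),xs.mean(),ys.mean(),ray("top",[xs.mean(),ys.mean()],.177))
for r in(205,230,255):
  s=xs[ys==r];print(r,s.min() if len(s) else None,s.max() if len(s) else None)
# tub back wall top
m=box(100,235,160,300)&(C[...,2]>.193)&(C[...,2]<.21);P=C[m];print("tubtop",m.sum(),P[:,2].mean(),rect(P))
b=box(95,230,160,302)&(H[...,0]>100)&(H[...,0]<125)&(H[...,1]>120)&(C[...,2]>.155);P=C[b];print("blue rim",rect(P),P[:,2].max(),P.min(0),P.max(0))
# white rods
w=box(115,215,175,285)&(H[...,1]<70)&(p.min(2)>120)
n,l,st,ce=cv2.connectedComponentsWithStats(w.astype(np.uint8))
for i in range(1,n):
  if st[i,4]>100: print("rod",st[i],ce[i],np.median(C[l==i],0))
# tray red
r=box(365,450,195,335)&((H[...,0]<6)|(H[...,0]>174))&(H[...,1]>150);P=ray("top",np.c_[u[r],v[r]],.02);print("rail",rect(P),np.median(C[r],0))
t=box(365,450,195,335)&(C[...,2]>.004)&(C[...,2]<.03);print("tray",rect(C[t]))
g=box(330,342,165,310)&(C[...,2]>.012);print("pan far rim",rect(C[g]))
pf=box(250,332,180,300)&(C[...,2]>0)&(C[...,2]<.008);print("floor",rect(C[pf]),C[pf].mean(0))
ap=box(218,345,168,312)&(C[...,2]>.012)&(C[...,2]<.09);print("pan all",rect(C[ap]))
st_=box(100,235,160,310)&(C[...,2]>.07)&(C[...,2]<.098);print("step-ish",st_.sum(),rect(C[st_]))
E
```

```text
handle 529 0.18118026348802133 ((558.8662109375, 405.7550354003906), (150.60470581054688, 37.437904357910156), 1.0463671684265137)
dark 71 92.88732394366197 231.4788732394366 [[0.55526042 0.41300547 0.177     ]]
205 94 94
230 93 93
255 91 92
tubtop 1131 0.20107757526596134 ((556.7605590820312, 304.566162109375), (140.4512176513672, 252.0789794921875), 88.75664520263672)
blue rim ((552.6077270507812, 163.03707885742188), (417.0618896484375, 249.61514282226562), 89.32151794433594) 1.1261727932867784 [ 0.42798045 -0.04438833  0.15500215] [0.6789004  0.37293756 1.12617279]
rod [133 184  56  20 501] [162.31137725 193.7744511 ] [0.64562735 0.29023204 0.10569942]
rod [131 225  57  21 544] [161.80147059 234.63235294] [0.55311378 0.28947815 0.10538164]
rod [131 244  57  21 523] [156.05736138 254.05736138] [0.50954425 0.31329944 0.10533207]
rail ((478.17138671875, -199.67019653320312), (280.6240539550781, 10.709588050842285), 2.7075371742248535) [ 0.47670691 -0.19891821  0.02124337]
tray ((481.48260498046875, -275.1755065917969), (207.01123046875, 342.1243896484375), 88.57271575927734)
pan far rim ((537.7099609375, -75.84629821777344), (326.439697265625, 65.04458618164062), 0.7672532200813293)
floor ((546.7275390625, 10.672889709472656), (200.52626037597656, 283.75494384765625), 89.08757019042969) [0.54579102 0.01256868 0.00308135]
pan all ((538.2740478515625, 29.15545654296875), (295.5083312988281, 334.41351318359375), 89.60478973388672)
step-ish 6126 ((552.4254760742188, 270.56842041015625), (257.18743896484375, 309.9457092285156), 89.08914184570312)
```

```bash
python3 - <<'E'
from h import *
a=np.load('/tmp/a_top.npz');p,d=a['p'],a['d'];H=hsv(p)
blue=(H[...,0]>100)&(H[...,0]<125)&(H[...,1]>120)
cv2.imwrite('pics/tubcrop.png',cv2.resize(p[155:315,75:350,::-1],None,fx=2.9,fy=2.9,interpolation=cv2.INTER_CUBIC))
def fit(name,uv,z):
    P=ray("top",uv,z);k=np.polyfit(P[:,0],P[:,1],1)
    for _ in range(3):
        r=abs(np.polyval(k,P[:,0])-P[:,1]);P=P[r<max(.003,1.5*np.median(r))];k=np.polyfit(P[:,0],P[:,1],1)
    print(name,"slope deg",np.degrees(np.arctan(k[0])).round(2),"y@.55",np.polyval(k,.55).round(4),len(P),P[:,0].min().round(3),P[:,0].max().round(3))
rows=range(175,288)
fit("back",[(np.nonzero(blue[r,100:140])[0][0]+99.5,r) for r in rows],.2)
fit("lip",[(np.nonzero(blue[r,190:235])[0][-1]+190.5,r) for r in rows],.163)
g=p.astype(float).sum(2);uv=[]
for r in range(202,262):
    w=np.clip(260-g[r,86:100],0,None)
    if w.sum()>0: uv.append(((w*np.arange(86,100)).sum()/w.sum(),r))
fit("handle",uv,.183)
for nm,r0,r1,c in(("top",0,0,0),):
    for col in(130,150,170,190,205):
        v=np.nonzero(blue[150:310,col])[0]+150;print(col,v.min(),v.max(),ray("top",[[col,v.min()-.5],[col,v.max()+.5]],.19).round(4).tolist())
E
```

```text
back slope deg -1.29 y@.55 0.3704 113 0.44 0.669
lip slope deg -1.09 y@.55 0.1497 113 0.436 0.674
handle slope deg -1.27 y@.55 0.4122 60 0.494 0.616
130 170 291 [[0.682, 0.3326, 0.19], [0.4301, 0.3287, 0.19]]
150 170 292 [[0.6814, 0.2912, 0.19], [0.4274, 0.2881, 0.19]]
170 171 291 [[0.6787, 0.2497, 0.19], [0.4288, 0.2475, 0.19]]
190 172 291 [[0.6759, 0.2082, 0.19], [0.4281, 0.2068, 0.19]]
205 173 290 [[0.6733, 0.177, 0.19], [0.4297, 0.1764, 0.19]]
```

View pics/tubcrop.png

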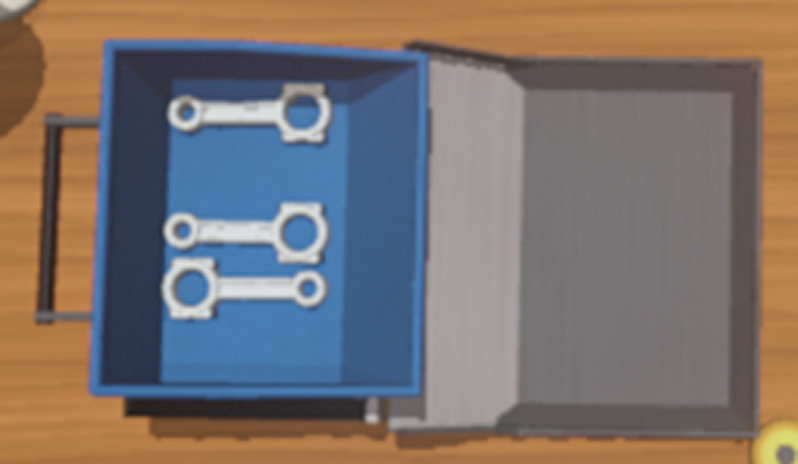

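```bash
cat >> h.py <<'E'
G=arm.grip_point_offset
def down(psi): # tool pointing down, tool y along world angle psi (deg); picks half turn with small q6
    best=None
    for k in(0,180,-180):
        f=np.radians((psi+k+90)/2);q=[np.cos(f),np.sin(f),0,0];yield q
def ori(psi,pos):
    c=[]
    for q in down(psi):
        j=arm.inverse_kinematics(pos,q)
        if j is not None:c.append((abs(j[5]),q))
    return min(c,key=lambda t:t[0])[1]
def F(): return np.array(arm.state()["contact_force"][:3])
def st(*a):
    s=arm.state();print(*a,"t",round(s["time_s"],1),"p",np.round(s["ee_pos"],4),"F",np.round(s["contact_force"],1),"w",round(s["grip_width"],3),"ff",np.round(s["finger_force"],1),flush=True)
E
python3 - <<'E'
from h import *
h=np.array([.5553,.413,.177])
q=ori(88.75,h+[0,0,G+.08]);print(q,arm.inverse_kinematics(h+[0,0,G+.08],q))
arm.set_gripper(.42);st()
arm.movep(h+[0,0,G+.08],q);st()
print(arm.move_l(h+[0,0,G],.1,stop_force=8));st("down")
f0=F();np.save('/tmp/f0.npy',f0)
arm.set_gripper(0);st("grip")
E
```

```text
[np.float64(0.010908091494182422), np.float64(0.9999405050001497), 0, 0] [ 4.78686936e-01  5.15447805e-01  1.13564250e+00 -4.44089210e-16
  1.49050235e+00 -1.07029278e+00]
t 0.6 p [0.1771 0.5207 0.4047] F [0.4 0.1 0.1] w 0.418 ff 0.0
t 2.1 p [0.5543 0.4138 0.4119] F [ 0.5 -0.1  0.3] w 0.422 ff 0.0
False
down t 3.0 p [0.5555 0.4132 0.3325] F [-0.   0.7  0.3] w 0.423 ff 0.0
grip t 3.4 p [0.5558 0.4149 0.333 ] F [ 2.3  8.7 -1. ] w 0.117 ff 58.4
```

```bash
cat > rock.py <<'E'
from h import *
u=np.array([-.0218,-.9998,0]);z=np.array([0,0,1.]);r0=np.hypot(.205,.086);a0=np.arctan2(.086,.205)
H0=np.array([.5556,.4154,.332])
def pos(th,dr):
    a=a0+np.radians(th);r=r0+dr
    return H0+u*(.205-r*np.cos(a))+z*(r*np.sin(a)-.086)
def go(ths,dr,target=4.,vel=.06,settle=.1,log=4):
    f0=np.load('/tmp/f0.npy')
    for i,th in enumerate(ths):
        arm.move_l(pos(th,dr),vel);arm.wait(settle);f=F()-f0;a=a0+np.radians(th)
        fr=f@(-u*np.cos(a)+z*np.sin(a));ft=f@(u*np.sin(a)+z*np.cos(a))
        s=arm.state()
        if i%log==0 or i==len(ths)-1:print(f"th {th:.0f} dr {dr*1e3:.1f} fr {fr:.1f} ft {ft:.1f} F {f.round(1)} w {s['grip_width']:.3f} t {s['time_s']:.1f}",flush=True)
        if s['grip_width']<.08 or np.linalg.norm(f)>45: print("ABORT",th,f,s['grip_width']);return dr,False
        dr+=np.clip((fr-target)*1e-4,-.001,.001)
    return dr,True
E
python3 - <<'E'
from rock import *
arm.move_l(H0,.03);st()
print(go(np.arange(1,21,1.5),0,log=1))
E
```

```text
t 3.6 p [0.556  0.4157 0.333 ] F [1.6 1.5 2.5] w 0.113 ff 59.0
th 1 dr 0.0 fr 3.2 ft -8.9 F [ 6.3  6.4 -6.8] w 0.115 t 4.0
th 2 dr -0.1 fr 3.2 ft -9.6 F [ 5.9  6.9 -7.3] w 0.113 t 4.3
th 4 dr -0.2 fr 3.7 ft -11.0 F [ 6.2  8.1 -8.1] w 0.117 t 4.7
th 6 dr -0.2 fr 3.0 ft -11.7 F [ 5.8  8.1 -8.9] w 0.117 t 5.0
th 7 dr -0.3 fr 3.8 ft -11.2 F [ 5.   8.8 -7.8] w 0.119 t 5.4
th 8 dr -0.3 fr 3.5 ft -10.3 F [ 5.9  8.2 -7. ] w 0.116 t 5.7
th 10 dr -0.4 fr 4.4 ft -9.3 F [ 5.4  8.6 -5.5] w 0.119 t 6.1
th 12 dr -0.3 fr 2.5 ft -10.3 F [ 5.1  7.8 -7.1] w 0.111 t 6.4
th 13 dr -0.5 fr 4.1 ft -10.3 F [ 4.8  9.2 -5.9] w 0.114 t 6.8
th 14 dr -0.5 fr 4.4 ft -9.5 F [ 5.   9.1 -4.9] w 0.115 t 7.1
th 16 dr -0.4 fr 2.8 ft -9.1 F [ 4.6  7.8 -5.3] w 0.110 t 7.5
th 18 dr -0.5 fr 4.4 ft -10.7 F [ 6.1 10.1 -5.3] w 0.118 t 7.8
th 19 dr -0.5 fr 5.0 ft -8.7 F [ 4.5  9.4 -3.2] w 0.113 t 8.2
th 20 dr -0.4 fr 4.8 ft -9.1 F [ 4.   9.6 -3.3] w 0.114 t 8.5
(np.float64(-0.0003298019134379203), True)
```

Excellent agreement with the expected arc. Continue to 80°.

```bash
python3 - <<'E'
from rock import *
dr,ok=go(np.arange(22.5,80.1,2.5),-.0003,log=2,vel=.08)
print(dr,ok);arm.wait(1.0);st()
p,d=arm.capture("top");cv2.imwrite("pics/b_top.png",p[:,:,::-1]);p2,_=arm.capture("side");cv2.imwrite("pics/b.png",np.vstack([cv2.resize(p[150:330,80:380],None,fx=1.8,fy=1.8),cv2.resize(p2[90:290,200:400],(540,270))])[:,:,::-1])
E
```

```text
th 22 dr -0.3 fr 5.1 ft -9.7 F [ 4.2 10.3 -3.2] w 0.114 t 8.9
th 28 dr -0.1 fr 6.1 ft -7.8 F [ 1.8  9.8 -0.3] w 0.114 t 9.6
th 32 dr 0.2 fr 6.5 ft -8.6 F [ 2.4 10.7  0.4] w 0.112 t 10.4
th 38 dr 0.9 fr 7.2 ft -8.0 F [ 1.8 10.5  2.3] w 0.116 t 11.1
th 42 dr 1.6 fr 7.0 ft -6.3 F [-0.4  8.7  3.7] w 0.116 t 11.9
th 48 dr 2.3 fr 7.7 ft -5.9 F [-0.6  8.2  5.2] w 0.115 t 12.6
th 52 dr 2.9 fr 6.8 ft -6.3 F [-0.5  7.9  5. ] w 0.116 t 13.4
th 58 dr 3.7 fr 7.2 ft -5.5 F [-1.7  6.7  6.2] w 0.116 t 14.1
th 62 dr 4.5 fr 8.3 ft -1.7 F [-4.   2.5  8.1] w 0.110 t 14.9
th 68 dr 5.3 fr 8.6 ft -2.4 F [-3.2  2.4  8.6] w 0.113 t 15.6
th 72 dr 6.0 fr 6.7 ft -2.9 F [-2.8  2.4  7. ] w 0.110 t 16.4
th 78 dr 6.6 fr 6.0 ft -2.0 F [-2.6  0.9  6.3] w 0.112 t 17.1
th 80 dr 6.8 fr 8.3 ft -2.6 F [-5.1  0.8  8.6] w 0.111 t 17.5
0.007186364609479312 True
t 18.5 p [0.5491 0.1601 0.471 ] F [-3.3  1.1  8.5] w 0.112 ff 63.6
```

View pics/b.png

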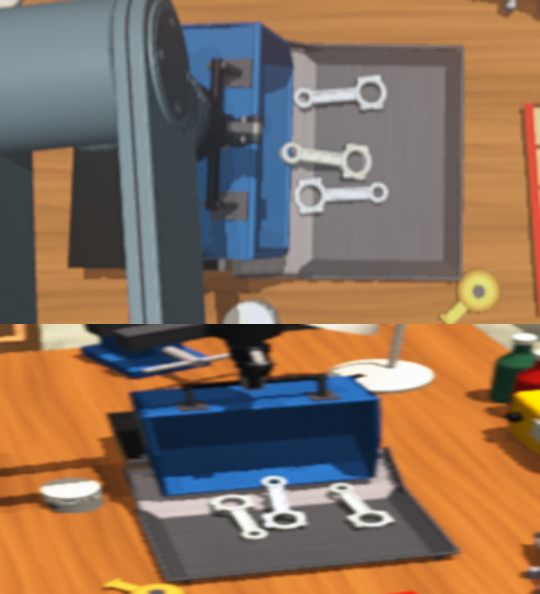

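```bash
python3 - <<'E'
from rock import *
dr,ok=go(np.arange(77.5,4.9,-2.5),.0068,target=4,log=3,vel=.08)
print(dr,ok)
dr,ok=go(np.arange(4,-.1,-1),dr,target=1,log=1,vel=.04);st()
np.save('/tmp/dr.npy',dr)
E
```

```text
th 78 dr 6.8 fr 6.6 ft -1.6 F [-3.   0.4  6.8] w 0.107 t 19.0
th 70 dr 7.1 fr 0.3 ft 0.6 F [-5.3 -0.5  0.3] w 0.113 t 20.1
th 62 dr 6.3 fr -0.0 ft -1.0 F [-4.8  1.1 -0.1] w 0.109 t 21.2
th 55 dr 5.8 fr 3.7 ft -0.1 F [-5.1  1.   3.6] w 0.115 t 22.4
th 48 dr 5.7 fr 4.6 ft -2.5 F [0.3 3.9 3.5] w 0.106 t 23.5
th 40 dr 5.9 fr 4.2 ft -3.3 F [4.5 4.8 2.2] w 0.111 t 24.6
th 32 dr 5.7 fr 1.6 ft -5.8 F [ 4.6  5.6 -2. ] w 0.109 t 25.7
th 25 dr 5.3 fr 4.5 ft -5.2 F [ 2.9  6.8 -0.2] w 0.112 t 26.9
th 18 dr 5.4 fr 5.7 ft -5.4 F [ 0.7  7.8 -0.4] w 0.112 t 28.0
th 10 dr 6.1 fr 4.9 ft -7.3 F [-0.   8.1 -3.5] w 0.106 t 29.1
th 5 dr 6.3 fr 3.4 ft -7.6 F [-0.6  6.6 -5.1] w 0.111 t 29.9
0.006255087188133873 True
th 4 dr 6.3 fr 4.9 ft -7.8 F [ 0.3  7.9 -4.7] w 0.117 t 30.2
th 3 dr 6.6 fr 3.3 ft -6.8 F [-0.7  5.9 -4.7] w 0.112 t 30.6
th 2 dr 6.9 fr 3.3 ft -4.8 F [-1.4  5.  -3. ] w 0.109 t 30.9
th 1 dr 7.1 fr 2.0 ft -6.2 F [-0.3  4.3 -4.9] w 0.110 t 31.3
th 0 dr 7.2 fr -1.4 ft 4.7 F [-4.8 -3.   3.8] w 0.116 t 31.6
t 31.6 p [0.5551 0.4219 0.3338] F [-4.8 -2.3  4.1] w 0.116 ff 71.2
```

```bash
cat > tubm.py <<'E'
from h import *
def measure(name):
    p,d=arm.capture("top");H=hsv(p);cv2.imwrite(name,p[:,:,::-1]);np.savez('/tmp/last.npz',p=p,d=d)
    blue=(H[...,0]>100)&(H[...,0]<125)&(H[...,1]>120)
    for nm,lo,hi,i,z in(("back",100,140,0,.2),("lip",190,235,-1,.163)):
        uv=[(np.nonzero(blue[r,lo:hi])[0][i]+lo+(-.5 if i==0 else .5),r) for r in range(175,288) if blue[r,lo:hi].any()]
        P=ray("top",uv,z);k=np.polyfit(P[:,0],P[:,1],1)
        for _ in range(3):
            r=abs(np.polyval(k,P[:,0])-P[:,1]);P=P[r<max(.003,1.5*np.median(r))];k=np.polyfit(P[:,0],P[:,1],1)
        print(nm,np.degrees(np.arctan(k[0])).round(2),np.polyval(k,.55).round(4),len(P))
E
python3 - <<'E'
from tubm import *
measure('pics/c0.png')
p=np.array(arm.state()["ee_pos"])
print(arm.move_l([.5556,.4157,.333],.03,stop_force=32));arm.wait(.2);st("pushed");measure('pics/c1.png')
E
```

```text
back -1.47 0.3756 113
lip -0.62 0.1547 113
False
pushed t 32.2 p [0.5557 0.4179 0.3339] F [-1.4  7.9  5.3] w 0.113 ff 71.2
back -1.83 0.373 113
lip -1.18 0.1518 113
```

```bash
python3 - <<'E'
from tubm import *
print(arm.move_l([.5556,.4120,.333],.03,stop_force=32));arm.wait(.2);st("pushed")
arm.set_gripper(.42);arm.wait(.2);st("open")
p=np.array(arm.state()["ee_pos"])
arm.move_l([.5556,.4145,.333],.05);arm.move_l([.5556,.4145,.43],.15)
q=arm.state()["tool_rot"]
arm.move_l([.40,.36,.45],.3);arm.wait(.1);st();measure('pics/c2.png')
p,_=arm.capture("side");t=np.load('/tmp/last.npz')['p']
cv2.imwrite('pics/c.png',np.hstack([cv2.resize(t[150:330,80:380],(650,390)),])[:,:,::-1])
E
```

```text
False
pushed t 32.8 p [0.556  0.4145 0.3338] F [-0.9 10.5  4.4] w 0.113 ff 71.1
open t 33.3 p [0.5557 0.4118 0.3328] F [-0.5  0.6 -0.1] w 0.417 ff 0.0
t 35.2 p [0.4012 0.3603 0.4492] F [ 0.4 -0.3  0.1] w 0.419 ff 0.0
back -1.74 0.3695 113
lip -1.43 0.1487 113
```

View pics/c.png

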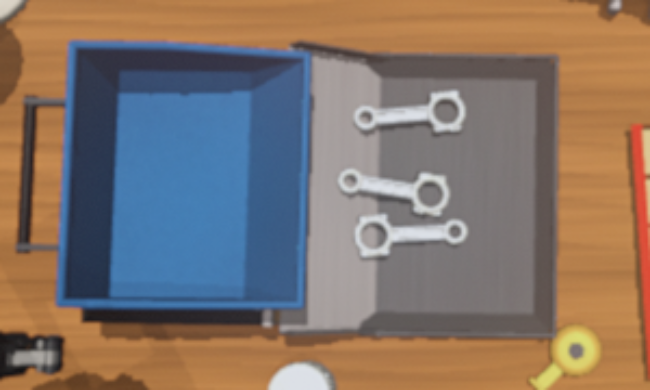

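```bash
cat > rods.py <<'E'
from h import *
def find(p,d,thr=None,show=None):
    """white rods anywhere on pan/counter: list of dict(mid,axis,len)"""
    C=cloud("top",d);H=hsv(p);gm=p.min(2).astype(int)
    bg=cv2.medianBlur(p.min(2),31).astype(int)   # local background
    m=(gm-bg>28)&(H[...,1]<60)&(C[...,0]>.38)&(C[...,0]<.72)&(C[...,1]>-.12)&(C[...,1]<.16)&(C[...,2]<.1)
    n,l,s,c=cv2.connectedComponentsWithStats(m.astype(np.uint8));out=[]
    for i in range(1,n):
        if s[i,4]<200: continue
        v,u=np.nonzero(l==i);X=C[v,u];X=X[X[:,2]<np.median(X[:,2])+.04]
        # pixel-cast at plane fitted heights for precision
        ax=cv2.fitLine(X.astype(np.float32),cv2.DIST_HUBER,0,.001,.001).ravel()[:3];c0=X.mean(0)
        t=(X-c0)@ax;lat=np.array([-ax[1],ax[0],0]);lat/=np.linalg.norm(lat);w=(X-c0)@lat
        lo,hi=np.percentile(t,.5),np.percentile(t,99.5)
        if np.ptp(w[t>hi-.035])<np.ptp(w[t<lo+.035]): ax,t,lo,hi=-ax,-t,-hi,-lo   # big end at +
        tm=lo+.056; b=abs(t-tm)<.02
        mid=c0+ax*tm+lat*np.median(w[b]); kz=np.polyfit(t,X[:,2],1); mid[2]=np.median(X[b,2])
        out.append(dict(mid=mid,axis=ax,len=hi-lo,n=int(s[i,4]),zs=np.median(X[t<lo+.02,2]),zb=np.median(X[t>hi-.03,2])))
    if show is not None: o=p.copy();o[m]=[255,0,255];cv2.imwrite(show,cv2.resize(o[150:330,200:380],(720,720)[:2])[:600,:,::-1])
    return out
E
python3 - <<'E'
from rods import *
a=np.load('/tmp/last.npz');p,d=a['p'],a['d']
for r in find(p,d,show='pics/m.png'):print({k:np.round(v,4) for k,v in r.items()},"ang",np.degrees(np.arctan2(r['axis'][1],r['axis'][0])).round(1))
H=hsv(p);v,u=np.mgrid[:480,:640];C=cloud("top",d)
b=(u>360)&(u<455)&(v>190)&(v<340)
w=b&(p[...,2]>105)&(H[...,0]>12)&(H[...,0]<30)&(H[...,1]<140)&(p[...,0]>180)
P=ray("top",np.c_[u[w],v[w]],.008);R=rect(P);print("wood",w.sum(),R)
print(cv2.boxPoints(R).round(1).tolist())
dark=b&(p.max(2)<90);P=ray("top",np.c_[u[dark],v[dark]],.02);print("dark",dark.sum(),rect(P))
print("row profile",p[265,366:380].tolist(),p[265,430:446].tolist())
E
```

```text
{'mid': array([0.6356, 0.0651, 0.0242]), 'axis': array([ 0.1   , -0.9775, -0.1857], dtype=float32), 'len': np.float64(0.1239), 'n': np.int64(396), 'zs': np.float64(0.0366), 'zb': np.float64(0.0178)} ang -84.2
{'mid': array([0.5532, 0.0834, 0.0319]), 'axis': array([-0.1537, -0.944 , -0.292 ], dtype=float32), 'len': np.float64(0.1268), 'n': np.int64(369), 'zs': np.float64(0.0476), 'zb': np.float64(0.0179)} ang -99.2
{'mid': array([0.5025, 0.0536, 0.0221]), 'axis': array([-0.0867,  0.9773,  0.1933], dtype=float32), 'len': np.float64(0.1242), 'n': np.int64(373), 'zs': np.float64(0.0169), 'zb': np.float64(0.0329)} ang 95.1
wood 5719 ((481.2864990234375, -276.7028503417969), (273.4234924316406, 137.6023712158203), 2.604632616043091)
[[341.6000061035156, -214.1999969482422], [347.79998779296875, -351.6000061035156], [621.0, -339.20001220703125], [614.7000122070312, -201.8000030517578]]
dark 0 ((0.0, 0.0), (0.0, 0.0), 0.0)
row profile [[184, 130, 77], [184, 129, 77], [184, 130, 77], [185, 129, 76], [188, 132, 79], [187, 131, 77], [175, 122, 73], [141, 99, 58], [131, 84, 50], [177, 80, 53], [213, 80, 57], [221, 79, 56], [221, 77, 56], [220, 96, 68]] [[216, 187, 138], [219, 190, 141], [221, 192, 142], [221, 193, 142], [222, 194, 143], [219, 192, 142], [184, 157, 112], [129, 103, 69], [109, 76, 48], [135, 88, 55], [157, 105, 65], [179, 125, 74], [188, 133, 78], [188, 134, 79], [187, 133, 78], [188, 133, 79]]
```

View pics/m.png

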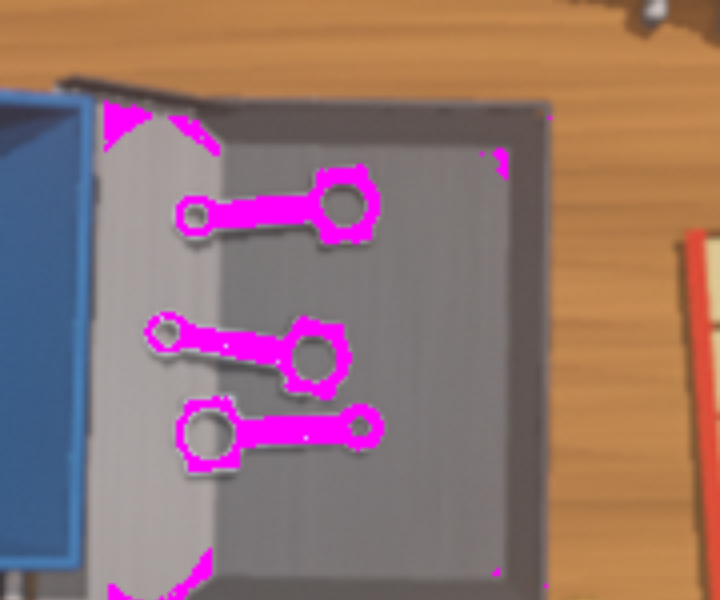

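```bash
cat > pick.py <<'E'
from rods import *
from scipy.spatial.transform import Rotation as Ro
YAW=np.radians(92.62);XT=np.array([np.cos(YAW),np.sin(YAW),0]);YT=np.array([-XT[1],XT[0],0]);TC=np.array([.4812,-.2752,0])
def frame(a,s):
    a=a/np.linalg.norm(a);lat=np.cross([0,0,1],a);lat/=np.linalg.norm(lat);n=np.cross(a,lat)
    x=s*a;zt=-n;y=np.cross(zt,x);return Ro.from_matrix(np.c_[x,y,zt]).as_quat(),n
def plan(a,mid,slot):
    best=None;pm=TC+XT*-.006+YT*slot+[0,0,.016]
    for s in(1,-1):
        q1,n=frame(a,s);q2,_=frame(XT,s)
        j1=arm.inverse_kinematics(mid+n*(.0115+G),q1);j2=arm.inverse_kinematics(pm+[0,0,.0115+G],q2)
        if j1 is None or j2 is None: continue
        c=max(abs(j1[5]),abs(j2[5]))
        if best is None or c<best[0]:best=(c,s,q1,n,q2,pm)
    return best
def look():
    p,d=arm.capture("top");np.savez('/tmp/last.npz',p=p,d=d);return p,d
def doit(mid,a,slot,op=.4,off=.0115,lift=.2):
    c,s,q1,n,q2,pm=plan(a,mid,slot);print("q6max",round(c,2),"mid",mid.round(4),"place",pm.round(4))
    g=mid+n*(off+G);up=g+[0,0,lift]
    arm.set_gripper(op);arm.movep(up,q1);hit=arm.move_l(g+n*.03,.25);hit=arm.move_l(g,.06,stop_force=8);st("at",hit)
    arm.set_gripper(0);st("closed")
    arm.move_l(up,.2);st("lifted")
    if arm.state()["grip_width"]<.09: print("MISSED");return False
    pl=pm+[0,0,off+G];arm.movep(pl+[0,0,.1],q2);st("over")
    arm.move_l(pl+[0,0,.025],.15);hit=arm.move_l(pl,.04,stop_force=6);st("down",hit)
    arm.set_gripper(.24);st("rel");arm.move_l(np.array(arm.state()["ee_pos"])+[0,0,.12],.12);return True
E
python3 - <<'E'
from pick import *
p,d=look();R=sorted(find(p,d),key=lambda r:-r['mid'][0])
print([r['mid'].round(3) for r in R])
r=R[0];print(doit(r['mid']-[0,0,.0065],np.array(r['axis'],float),-.112))
p,d=look();cv2.imwrite('pics/d.png',cv2.resize(p[150:350,200:480],(784,560))[:,:,::-1])
E
```

```text
[array([0.636, 0.065, 0.025]), array([0.553, 0.083, 0.031]), array([0.502, 0.053, 0.022])]
q6max 2.49 mid [0.6358 0.065  0.0184] place [ 0.5934 -0.2761  0.016 ]
at False t 38.5 p [0.639  0.0336 0.1813] F [ 0.1  0.3 -0.3] w 0.402 ff 0.0
closed t 38.8 p [0.6392 0.0335 0.182 ] F [0.6 0.6 0.2] w 0.141 ff 59.9
lifted t 39.9 p [0.6386 0.0337 0.3801] F [ 0.5 -0.1 -1.2] w 0.14 ff 59.6
over t 42.3 p [ 0.5935 -0.2758  0.2822] F [-0.3 -0.3 -1.7] w 0.144 ff 59.6
down False t 43.7 p [ 0.5934 -0.2761  0.1822] F [-0.9 -0.2 -1. ] w 0.148 ff 59.6
rel t 44.0 p [ 0.5935 -0.2762  0.1827] F [ 0.1 -0.1  0. ] w 0.241 ff 0.0
True
```

View pics/d.png

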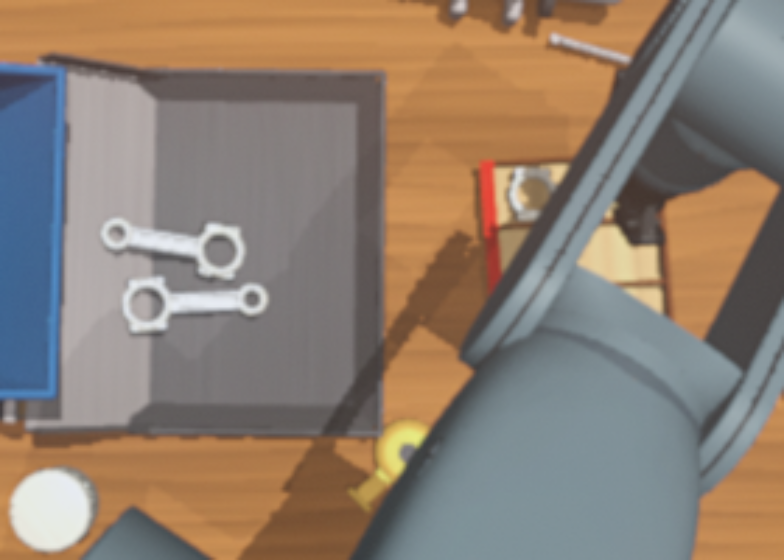

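```bash
python3 - <<'E'
from pick import *
for slot in(0,.112):
    p,d=look();R=sorted(find(p,d),key=lambda r:-r['mid'][0])
    for r in R:print({k:np.round(v,4) for k,v in r.items()})
    if slot==.112 and len(R)!=1 or slot==0 and len(R)!=2 or abs(R[0]['len']-.124)>.006: print("check");break
    r=R[0]
    if not doit(r['mid']-[0,0,.0065],np.array(r['axis'],float),slot):break
s=arm.state();arm.move_l([.35,.0,.45],.3)
q=arm.state()['q'];q=list(q);q[0]=1.3;arm.move_j(q)
p,d=look();cv2.imwrite('pics/e.png',cv2.resize(p[150:350,80:480],(800,400))[:,:,::-1]);st()
E
```

```text
{'mid': array([0.5532, 0.083 , 0.0317]), 'axis': array([-0.1547, -0.9437, -0.2923], dtype=float32), 'len': np.float64(0.1259), 'n': np.int64(378), 'zs': np.float64(0.0477), 'zb': np.float64(0.0187)}
{'mid': array([0.5022, 0.0538, 0.0219]), 'axis': array([-0.054 ,  0.9804,  0.1893], dtype=float32), 'len': np.float64(0.124), 'n': np.int64(390), 'zs': np.float64(0.0162), 'zb': np.float64(0.0328)}
q6max 2.37 mid [0.5532 0.083  0.0252] place [ 0.4815 -0.2812  0.016 ]
at False t 49.3 p [0.5454 0.0352 0.1839] F [-0.1  0.5  0.2] w 0.403 ff 0.0
closed t 49.6 p [0.5456 0.0349 0.1845] F [ 0.4 -0.6  1.2] w 0.145 ff 59.9
lifted t 50.7 p [0.5449 0.0351 0.3828] F [-0.   0.2 -1.4] w 0.147 ff 59.6
over t 52.9 p [ 0.4816 -0.281   0.2821] F [-0.4  0.2 -0.9] w 0.144 ff 59.6
down False t 54.3 p [ 0.4815 -0.2812  0.1821] F [ 0.5 -0.1 -1.8] w 0.144 ff 59.6
rel t 54.6 p [ 0.4816 -0.2814  0.1826] F [-0.5  0.3  0.9] w 0.24 ff 0.0
{'mid': array([0.5023, 0.0531, 0.0213]), 'axis': array([-0.0319,  0.9805,  0.1939], dtype=float32), 'len': np.float64(0.1247), 'n': np.int64(382), 'zs': np.float64(0.017), 'zb': np.float64(0.0333)}
q6max 0.94 mid [0.5023 0.0531 0.0148] place [ 0.3696 -0.2863  0.016 ]
at False t 59.8 p [0.5033 0.0209 0.1776] F [-0.1  0.9  0.2] w 0.398 ff 0.0
closed t 60.1 p [0.5035 0.0207 0.1782] F [ 0.1 -2.3  1.4] w 0.146 ff 59.7
lifted t 61.3 p [0.5028 0.0209 0.3767] F [-0.1 -0.7 -1.9] w 0.143 ff 59.5
over t 62.7 p [ 0.3701 -0.2858  0.2824] F [ 0.  -0.1 -0.6] w 0.144 ff 59.4
down False t 64.1 p [ 0.3696 -0.2864  0.1821] F [ 0.6  0.2 -0.7] w 0.149 ff 59.4
rel t 64.4 p [ 0.3697 -0.2865  0.1825] F [-0.7 -1.1 -0.8] w 0.237 ff 0.0
t 68.6 p [-0.0171  0.3496  0.4493] F [ 0.4  0.8 -0.3] w 0.242 ff 0.0
```

View pics/e.png

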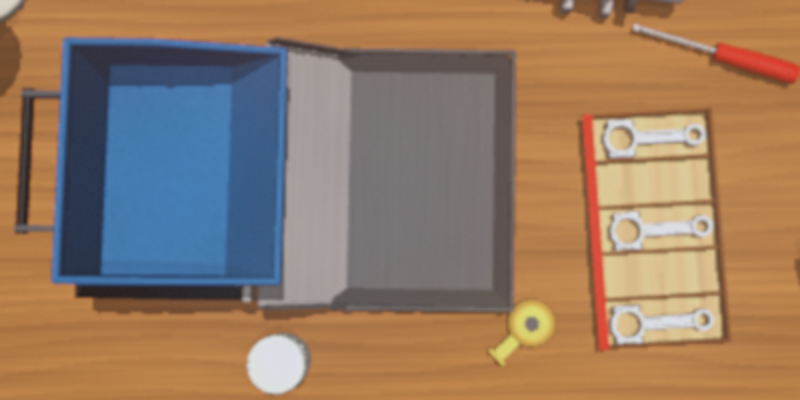

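```bash
python3 - <<'E'
from tubm import *
measure('pics/f.png');a=np.load('/tmp/last.npz');C=cloud("top",a['d']);H=hsv(a['p'])
m=(H[...,1]<50)&(a['p'].min(2)>150)&(C[...,1]<-.19)&(C[...,1]>-.36)&(C[...,0]>.33)&(C[...,0]<.63)
n,l,s,c=cv2.connectedComponentsWithStats(m.astype(np.uint8))
bad=0
for i in range(1,n):
    if s[i,4]>150: X=C[l==i];A=np.c_[X[:,:2]-X[:,:2].mean(0),np.ones(len(X))];k=np.linalg.lstsq(A,X[:,2],rcond=None)[0];print(X.mean(0).round(4),"slope",k[:2].round(3));bad+=abs(k[1])>.05
print(bad)
if not bad: print(arm.job_done())
E
```

```text
back -1.66 0.3694 113
lip -1.44 0.1485 113
[ 0.5926 -0.2703  0.0177] slope [0.035 0.015]
[ 0.4802 -0.2745  0.0175] slope [0.065 0.02 ]
[ 0.3679 -0.2724  0.0181] slope [0.089 0.019]
0
the job is handed in; nothing more can be done
None
```

I handed the job in at about 69 s: the tub is emptied and back upright within about 1 mm of its place, and its three rods lie flat in separate compartments, big ends to the red rail. I moved none of the other parts.

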